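Pack the bar in the drilling jig

TASK

The steel bar in the drilling jig has to be packed out from the yellow fence before drilling. First try the thin red spacer block: lower it upright into the gap between the bar and the yellow fence, near mid-length, until it stands on the jig's base plate; if it just fits, leave it there, but if it is clearly slack, lift it out, stand it on the bench clear of the jig and lower the thick blue block into the gap instead. Finish with the block that just fits standing in the gap and the other one standing upright on the bench.

Things in the scene. Friction and masses are not known exactly. Their poses are not given: they have to be found in the camera images.
- red_grip (a point): Thin spacer block, painted red, with a pale wooden grip peg on top; stands loose on the bench. Body 60 mm long, 26 mm thick, 50 mm high; the peg is 20 x 20 mm and rises another 40 mm (90 mm overall), sides parallel to the body; 0.2 kg. Point: on the block's vertical axis, mid-peg, 72 mm above the underside; x along the length, y across the thickness, z up
- blue_grip (a point): Thick spacer block, painted blue, with the same wooden peg; stands loose on the bench. Body 60 mm long, 42 mm thick, 50 mm high, peg 20 x 20 x 40 mm on top (90 mm overall); 0.32 kg. Point: on the block's vertical axis, mid-peg, 72 mm above the underside; x along the length, y across the thickness, z up
- fence_foot (a point): Fixed drilling jig: 15 mm thick grey plate 150 x 180 mm, yellow fence and parallel green heel rail, 150 long, 40 high above the plate. Point: foot of the fence's inner face, mid-length, on the plate's top; x along the fence, y into the fence, z up. Heel face at y = -78. A fixed steel bar 40 high lies against it; the gap is from bar to fence: 31 mm (red just fits) or 47 mm (blue just fits), 8 mm bevels on top
- wide_bar_mid (a point): The wider of two fixed steel bars, 140 x 47 x 40 mm (the other is 31 wide). Point: its middle, 20 mm above the plate; axes parallel to the jig's. If it lies between heel rail and fence (point 54.5 mm from the fence's face) the gap is 31 mm; if it is the spare on the plate beyond the heel rail (114.5 mm from that face), the other bar is in place and the gap is 47 mm
There are look-alikes about, which are no part of the job. Several things look just like the part that bears red_grip: the one meant starts farthest from the robot's base.

How it is judged (in metres and radians):
On the way:
1. the red block is tried first: it stands or is held upright down in the gap between bar and fence, on the base plate to within about 7 mm, while the blue block is still where it stood (x of red_grip in the frame of fence_foot between -0.03 and 0.03 m and y of red_grip in the frame of fence_foot between -0.042 and -0.008 m and z of red_grip in the frame of fence_foot between 0.064 and 0.079 m and angle between red_grip's own z axis and vertical below 0.175 rad and distance of blue_grip from where it was at the start of the episode below 0.05 m), for 0.2 s.
At the end, for the whole second after the job is handed in: The block that fits (red in a 31 mm gap, blue in a 47 mm gap) stands in the gap, within 7 mm of fully down, upright within 10 degrees and within 30 mm of the fence's mid-length; the other block stands upright (10 degrees) on the bench, not on the jig; both at rest (((y of wide_bar_mid in the frame of fence_foot above -0.085 m and (x of red_grip in the frame of fence_foot between -0.03 and 0.03 m and y of red_grip in the frame of fence_foot between -0.025 and -0.008 m and z of red_grip in the frame of fence_foot between 0.064 and 0.079 m and angle between red_grip's own z axis and vertical below 0.175 rad) and (height (world z) of blue_grip between 0.064 and 0.079 m and angle between blue_grip's own z axis and vertical below 0.175 rad)) or (not (y of wide_bar_mid in the frame of fence_foot above -0.085 m) and (x of blue_grip in the frame of fence_foot between -0.03 and 0.03 m and y of blue_grip in the frame of fence_foot between -0.032 and -0.015 m and z of blue_grip in the frame of fence_foot between 0.064 and 0.079 m and angle between blue_grip's own z axis and vertical below 0.175 rad) and (height (world z) of red_grip between 0.064 and 0.079 m and angle between red_grip's own z axis and vertical below 0.175 rad))) and linear speed of each of red_block, blue_block below 0.02 m/s); the robot touches nothing.
It also fails if it takes over 72 s, if anything falls off the work surface, if the arm or the gripper's body presses on something with over 40 N, if the wrist force passes 120 N, or if a joint passes its speed limit or range.

ROBOT

A 7-joint arm with a two-finger parallel gripper is mounted at the origin on the work surface. World frame = base frame: x ahead of the robot, y to its left, z up, the work surface at z = 0. Lengths are in mm, angles in rad, forces in N, time in s.
With the tool pointing down it reaches from about 400 to 850 mm from the base axis. Payload 4.4 kg.
Tool frame: the origin (TCP) lies midway between the tips of the shut fingers; the grasp point (between the pads) lies 19 mm behind it (env.grasp_offset is the distance from the TCP to the grasp point, in mm); z points along the fingers, y is the line along which they close (so a half turn about z gives the same grasp; the last joint's range is limited). The gripper opens to 94 mm and grips with 3 to 60 N. Pads are 16 mm wide; open, the fingers measure 119 mm over their backs; the gripper's body (75 mm by 177 mm) begins 78 mm behind the grasp point.
Start: joints at [-1.376, 0.628, 0.038, 1.517, -0.027, 0.996, -0.02], TCP at [167.579, 628.041, 205.478] pointing down, gripper open.
Joint ranges: [-3.06, 3.06], [-0.37, 2.12], [-1.25, 1.32], [0.18, 2.47], [-1.1, 4.24], [0.23, 1.98], [-2.94, 2.94]. Speed limits (rad/s): [2.57, 2.57, 3.14, 3.14, 3.14, 3.14, 3.14].

INTERFACE

Orientations are given as a rotation vector (axis times angle).
In Python, from bench import env gives the robot as it stands.
- The arm moves only by the tool send_rows, never from a script. Its argument "moves" is a list of rows, each a list of 2 entries, a list of its own where there are three numbers: the shift along the tool's x, y, z normalised to -1 to 1, where 1 is 0.3 m, then the turn, a rotation vector about the tool's x, y, z normalised to -1 to 1, where 1 is 2 rad. In form: [[[dx, dy, dz], [ax, ay, az]], ...]. A call has exactly 8 rows; each row is the pose to reach, as a shift and turn from the pose commanded when the call began, along the tool's axes at that moment; what a row does not reach only later rows make up. A row lasts 1/8 s, in which the tool goes at most 62.5 mm and 10.7 degrees, less where a joint would pass 70% of its speed; a pose out of reach is approached as far as the arm can. A call with a number of a shift or a turn outside -1 to 1 is refused whole. A call with a gripper value outside its range is refused whole. "hand" is the opening, from 0 (shut) to 1 (fully open), set as the call begins (left out, the last holds). The fingers move at their own pace and stop on an object; "squeeze" is the grip in N (left out, the last holds). Time passes only in rows, so rows that repeat a pose let the fingers close, or fill a call up. It gives the time, the measured TCP pose, the force, the opening and the grip force at its end, in the units of the state.
- env.observe(): the state, without advancing time (a new reading comes with each control period).
- env.get_image(name): name is "side" or "top" or "wrist"; returns the picture (420x560x3 uint8, blue, green, red); there is no depth.
- env.camera_model(name): a dict with "fovy" (degrees; the focal length in pixels is half the picture's height over the tangent of half this angle, whatever the lens; pixels are square), "cx", "cy" (the principal point, pixels), "rvec" (rotation vector, rad) and "tvec" (3), from world to camera coordinates, as OpenCV has them; the wrist camera has in their place "mount" (4x4, takes a point from camera to tool coordinates, whose origin is the TCP and whose axes are the flange's). Camera axes: x right, y down, z forward; pixel columns grow to the right and rows downward; lengths in mm; the calibration is good to about 2 mm. A picture is of the moment at which its call begins: read the wrist's pose just before it. camera_model takes no time and is no camera call.
- env.close_job(): hands the job in; it is judged then, once.
The state is a dict: "time_s": time; "joint_pos": joint angles; "joint_velocities": joint speeds; "joint_efforts": joint torques, N m; "ee_pos": TCP position; "orientation": TCP orientation; "ft_force": force on the tool from outside, world axes, zero at the start; "moment": the same for the moment, N m; "grip_width": finger opening in mm; "grip_force": force on a finger pad.
Only numpy, scipy, OpenCV 4.12 (cv2) and the standard library are available. Lean on these libraries where they do the work, as an engineer would, in place of code of your own. Each camera call takes 0.05 s, during which the arm holds its last target. There are 200 camera calls.

## Working session

There is one attempt and no reset: what is moved stays moved. The work goes in short steps, Python scripts to look and compute and a tool call to move; the robot and the scene stay as the last step left them, time stands still between calls to the robot, and variables do not carry over. Pictures are saved under pics/ and viewed, at most 10 in all, crops included, and the job is handed in when it is done.

Besides the shell and the picture viewer there is one more tool, called as a command line: name --argument value ..., lists and objects as JSON in quotes. send_rows: Moves the arm, as the interface text tells. Scaled input: -1 to 1 covers 0.3 m each way for a shift and 2 rad each way for a turn. Its arguments: {"type":"object","properties":{"moves":{"type":"array"},"hand":{"type":"number"},"squeeze":{"type":"number"}},"required":["moves"]}

```bash
mkdir -p pics; ls; python3 - <<'E'
from bench import env
import cv2
for n in("top","side"):
    cv2.imwrite(f"pics/{n}0.png",env.get_image(n)); print(n,env.camera_model(n))
s=env.observe();print(s["time_s"],s["ee_pos"],s["orientation"],env.grasp_offset);print(env.camera_model("wrist"))
E
```

```text
pics
top {'fovy': 49.52383872155009, 'cx': 282.4854553110543, 'cy': 210.59902224186686, 'rvec': array([ 2.16108241, -2.20850383,  0.06540474]), 'tvec': array([  23.03293891,  464.03648326, 1109.01889356])}
side {'fovy': 57.63173002241014, 'cx': 281.78844598073556, 'cy': 210.21342277522766, 'rvec': array([ 0.09186778, -2.83892396,  1.31661065]), 'tvec': array([443.09239825,  87.60017522, 782.0004927 ])}
0.1 [167.43135712 627.45116531 204.65453328] [-4.08506237e-01 -3.11470933e+00  2.64294976e-03] 18.8
{'fovy': 68.61706150956918, 'cx': 280.7770843163564, 'cy': 211.60305946174356, 'mount': array([[ 3.87217947e-04, -9.69145164e-01, -2.46490369e-01,
         7.11178432e+01],
       [ 9.99999437e-01,  1.31775715e-04,  1.05281165e-03,
        -1.06761926e+00],
       [-9.87845875e-04, -2.46490638e-01,  9.69144669e-01,
        -1.78426015e+02],
       [ 0.00000000e+00,  0.00000000e+00,  0.00000000e+00,
         1.00000000e+00]])}
```

View pics/top0.png

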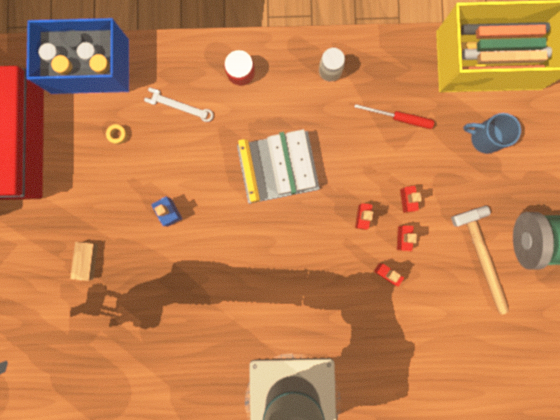

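View pics/side0.png

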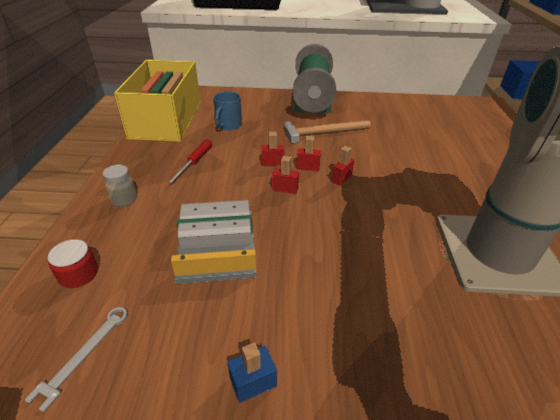

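The top view shows the jig at about (278,165), with the fence yellow on its left, and the blue block at (166,211). There are four red candidates: A (366,215), B (412,198), C (407,237) and D (390,275). Next I'll enlarge them and compute each one's distance from the base.

```bash
cat > h.py <<'E'
import numpy as np,cv2
from bench import env
from scipy.spatial.transform import Rotation as R
def cam(n,s=None):
    m=env.camera_model(n); f=210/np.tan(np.radians(m["fovy"]/2))
    if n=="wrist":
        T=np.eye(4);T[:3,:3]=R.from_rotvec(s["orientation"]).as_matrix();T[:3,3]=s["ee_pos"]
        W=T@m["mount"];Rc=W[:3,:3];c=W[:3,3]
    else:
        Rc=cv2.Rodrigues(m["rvec"])[0].T;c=-Rc@m["tvec"]
    return f,m["cx"],m["cy"],Rc,c
def px2w(k,u,v,z):
    f,cx,cy,Rc,c=k;d=Rc@np.array([(u-cx)/f,(v-cy)/f,1]);return c+d*(z-c[2])/d[2]
def w2px(k,p):
    f,cx,cy,Rc,c=k;q=Rc.T@(np.asarray(p,float)-c);return np.array([cx+f*q[0]/q[2],cy+f*q[1]/q[2]])
E
python3 - <<'E'
from h import *
k=cam("top");s=env.observe();print(k[4],w2px(k,[0,0,0]),w2px(k,s["ee_pos"]))
for n,u,v in [("A",369,215),("B",415,197),("C",411,237),("D",394,276),("blue",161,209)]:
    p=px2w(k,u,v,90);print(n,p.round(),np.hypot(*p[:2]).round())
im=cv2.imread("pics/top0.png")
def crop(x0,y0,x1,y1,sc):return cv2.resize(im[y0:y1,x0:x1],None,fx=sc,fy=sc,interpolation=cv2.INTER_CUBIC)
a=crop(345,180,445,290,5);b=crop(230,120,330,210,3) ;c=crop(140,190,190,235,5)
out=np.zeros((600,800,3),np.uint8);out[:550,:500]=a;out[:270,500:800]=b;out[300:525,520:770]=c
cv2.imwrite("pics/crop1.png",out)
E
```

```text
[ 390.25020817    6.89705501 1137.29525014] [291.94097155 401.09596753] [-19.26071442 357.82588739]
A [ 445. -186.   90.] 482.0
B [ 484. -294.   90.] 566.0
C [ 392. -281.   90.] 482.0
D [ 305. -238.   90.] 387.0
blue [469. 293.  90.] 553.0
```

View pics/crop1.png

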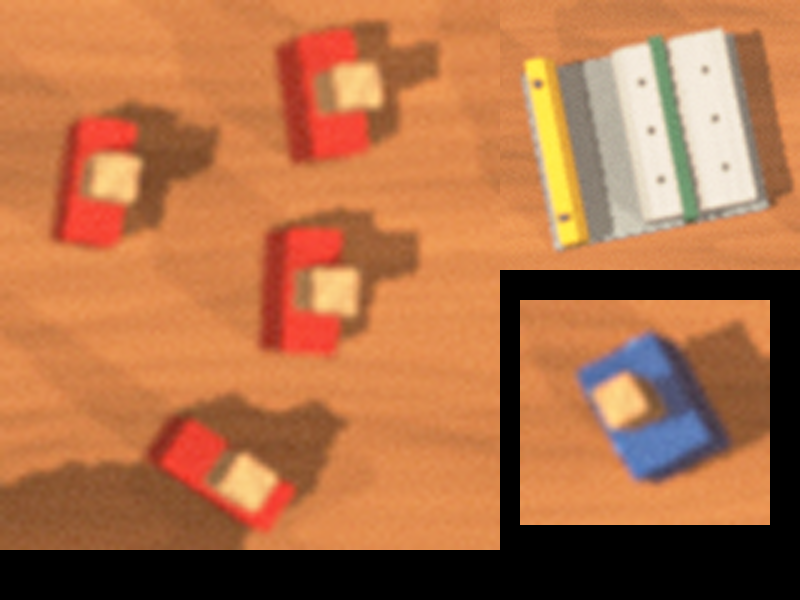

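B (412,198) is the farthest red one, at about 566 mm from the base, against 482 for A and C and 387 for D. In the crop it has the same thin body and peg as the others, so B is my choice. The spare bar beyond the green rail looks wider than the one in place, which suggests a 47 mm gap. I'll still try red first.

```bash
cat >> h.py <<'E'
def plan(x,y,z,yaw,s=None):
    """yaw = world angle (deg) of tool y axis; tool pointing down; nearest half turn"""
    s=s or env.observe();M=R.from_rotvec(s["orientation"]);best=None
    for a in (yaw,yaw+180):
        a=np.radians(a);Y=np.array([np.cos(a),np.sin(a),0]);Z=np.array([0,0,-1.]);X=np.cross(Y,Z)
        t=(M.inv()*R.from_matrix(np.c_[X,Y,Z])).as_rotvec()
        if best is None or np.linalg.norm(t)<np.linalg.norm(best):best=t
    d=M.inv().apply(np.array([x,y,z])-s["ee_pos"])
    print("shift",(d/300).round(3).tolist(),"turn",(best/2).round(3).tolist(),"mm",np.linalg.norm(d).round(),"deg",np.degrees(np.linalg.norm(best)).round(1))
def ang(p):return np.degrees(np.arctan2(p[1],p[0])).round(1)
E
python3 - <<'E'
from h import *
k=cam("top");s=env.observe();print(R.from_rotvec(s["orientation"]).as_matrix().round(2).tolist())
q=lambda x,y,sc,x0,y0,z:px2w(k,(x+.5)/sc-.5+x0,(y+.5)/sc-.5+y0,z)
B=lambda x,y,z:q(x,y,5,345,180,z)
print("B peg",B(365,87,90).round(1),"long dir",ang(B(352,28,50)-B(370,148,50)),"len",np.linalg.norm(B(352,28,50)-B(370,148,50)))
L=lambda x,y,z:q(x-520,y-300,5,140,190,z)
print("blue peg",L(621,401,90).round(1),"long",ang(L(578,372,50)-L(642,480,50)),np.linalg.norm(L(578,372,50)-L(642,480,50)))
J=lambda x,y,z:q(x-500,y,3,230,120,z)
a,b=J(550,58,55),J(586,240,55);print("fence",a.round(),b.round(),ang(a-b),np.linalg.norm(a-b))
plan(480,250,260,95)
E
```

```text
[[-0.97, 0.26, -0.0], [0.26, 0.97, -0.0], [-0.0, -0.0, -1.0]]
B peg [ 484.1 -299.5   90. ] long dir 6.2 len 58.16377192493817
blue peg [467.6 295.8  90. ] long 30.2 60.76436234509633
fence [637.  96.  55.] [489.  70.  55.] 10.1 149.62211257695006
shift [-1.331, -0.947, -0.183] turn [-0.001, -0.0, -0.174] mm 493.0 deg 19.9
```

send_rows --moves '[[[-1,-0.9,0],[0,0,-0.2]],[[-1,-0.9,0],[0,0,-0.2]],[[-1,-0.9,0],[0,0,-0.2]],[[-1,-0.9,0],[0,0,-0.2]],[[-1,-0.9,0],[0,0,-0.2]],[[-1,-0.9,0],[0,0,-0.2]],[[-1,-0.9,0],[0,0,-0.2]],[[-1,-0.9,0],[0,0,-0.2]]]' --hand 0.6 --squeeze 25

```text
time_s: 1.1
ee_pos: [389.0, 287.5, 205.3]
orientation: [0.21, -3.134, 0.002]
ft_force: [0.2, -0.1, -0.9]
grip_width: 56.4
grip_force: 0.0
```

```bash
python3 - <<'E'
from h import *
s=env.observe();print(s["time_s"],s["ee_pos"],R.from_rotvec(s["orientation"]).as_matrix().round(3).tolist())
cv2.imwrite("pics/wblue.png",env.get_image("wrist"));np.save("wblue.npy",np.r_[s["ee_pos"],s["orientation"]])
plan(555,65,205,100)
E
```

```text
1.1 [388.96784385 287.50169516 205.31958634] [[-0.991, -0.134, -0.0], [-0.134, 0.991, -0.001], [0.0, -0.001, -1.0]]
shift [-0.449, -0.818, 0.001] turn [0.0, -0.0, -0.019] mm 280.0 deg 2.1
```

send_rows --moves '[[[-0.45,-0.82,0],[0,0,-0.02]],[[-0.45,-0.82,0],[0,0,-0.02]],[[-0.45,-0.82,0],[0,0,-0.02]],[[-0.45,-0.82,0],[0,0,-0.02]],[[-0.45,-0.82,0],[0,0,-0.02]],[[-0.45,-0.82,0],[0,0,-0.02]],[[-0.45,-0.82,0],[0,0,-0.02]],[[-0.45,-0.82,0],[0,0,-0.02]]]'

```text
time_s: 2.15
ee_pos: [554.7, 67.5, 205.4]
orientation: [0.287, -3.128, -0.002]
ft_force: [-0.6, 0.1, 0.2]
grip_width: 56.4
grip_force: 0.0
```

```bash
python3 - <<'E'
from h import *
s=env.observe();print(s["time_s"],s["ee_pos"])
im=env.get_image("wrist");cv2.imwrite("pics/wjig.png",im);np.save("wjig.npy",np.r_[s["ee_pos"],s["orientation"]])
cv2.imwrite("pics/wjig2.png",cv2.resize(im,(800,600),interpolation=cv2.INTER_CUBIC))
plan(484,-290,205,96)
E
```

```text
2.15 [554.6871549   67.5255785  205.44086355]
shift [0.448, -1.128, 0.001] turn [0.0, -0.0, 0.039] mm 364.0 deg 4.5
```

View pics/wjig2.png

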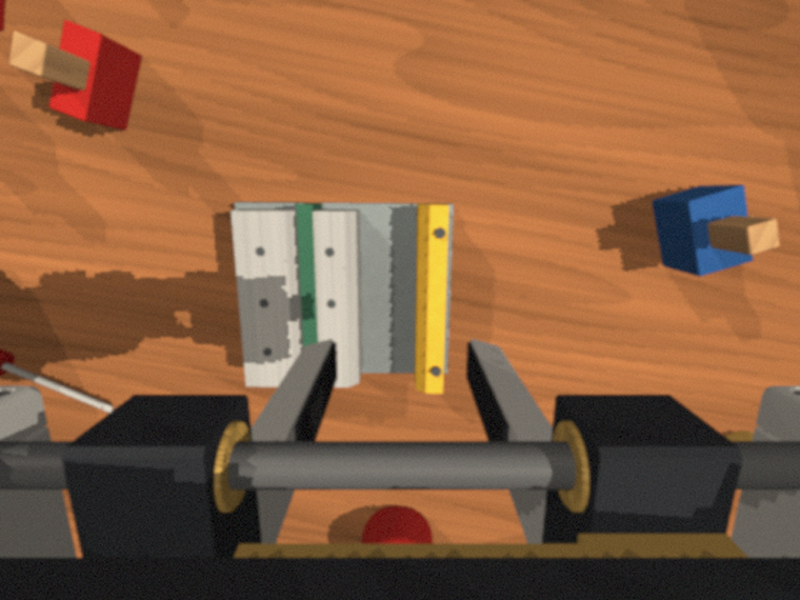

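```bash
python3 - <<'E'
from h import *
v=np.load("wjig.npy");k=cam("wrist",dict(ee_pos=v[:3],orientation=v[3:]))
P=lambda x,y,z:px2w(k,(x+.5)*.7-.5,(y+.5)*.7-.5,z)
fa,fb=P(416.5,207,15),P(415.5,373,15);print("foot",fa.round(1),fb.round(1),ang(fa-fb),np.linalg.norm(fa-fb))
ya,yb=P(450,206,55),P(444,392,55);print("fence outer top",ya.round(1),yb.round(1),ang(ya-yb),np.linalg.norm(ya-yb))
yc,yd=P(419,206,55),P(416,392,55);print("fence inner top",yc.round(1),yd.round(1),ang(yc-yd))
pa,pb=P(235,203,15),P(453,206,15);print("plate far edge",pa.round(1),pb.round(1),ang(pb-pa),np.linalg.norm(pa-pb))
ba,bb=P(358,210,55),P(359,386,55);print("bar edge",ba.round(1),bb.round(1),ang(ba-bb))
sa,sb=P(232,210,55),P(296,211,55);print("spare width",np.linalg.norm(sa-sb),"inplace",np.linalg.norm(P(314,211,55)-ba))
n=np.array([-np.sin(np.radians(10)),np.cos(np.radians(10)),0])
for q in (fa,fb,yc,yd,ya,yb,ba,bb,pa,pb,sa):print((q@n).round(1),end=" ")
print("center bar px",((P(330,303,55)@n)).round(1))
# blue from both wrist views
im=cv2.imread("pics/wblue.png");print("blue peg",P(765,236,90).round(1))
cv2.imwrite("pics/wblue2.png",cv2.resize(im,(800,600),interpolation=cv2.INTER_CUBIC))
E
```

```text
foot [494.9  68.6  15. ] [638.9  95.6  15. ] -169.4 146.5003739387582
fence outer top [488.6  90.9  55. ] [634.3 117.   55. ] -169.8 147.9813540892241
fence inner top [492.8  68.6  55. ] [638.4  94.6  55. ] -169.9
plate far edge [518.8 -78.1  15. ] [488.7  97.8  15. ] 99.7 178.5006035875627
bar edge [503.7  25.2  55. ] [641.6  48.1  55. ] -170.6
spare width 46.82012647223109 inplace 32.270579137161846
-18.4 -16.8 -18.0 -17.7 4.6 5.1 -62.7 -64.0 -167.0 11.5 -154.9 center bar px -85.4
blue peg [469.1 297.   90. ]
```

View pics/wblue2.png

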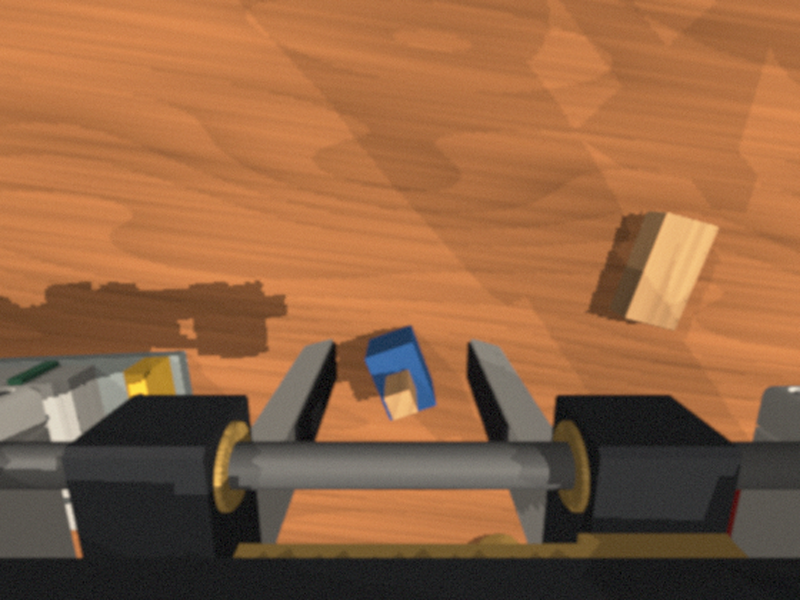

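send_rows --moves '[[[0.45,-1,0],[0,0,0.04]],[[0.45,-1,0],[0,0,0.04]],[[0.45,-1,0],[0,0,0.04]],[[0.45,-1,0],[0,0,0.04]],[[0.45,-1,0],[0,0,0.04]],[[0.45,-1,0],[0,0,0.04]],[[0.45,-1,0],[0,0,0.04]],[[0.45,-1,0],[0,0,0.04]]]'

```text
time_s: 3.2
ee_pos: [477.3, -251.5, 205.4]
orientation: [-0.162, 3.137, 0.002]
ft_force: [0.0, -0.5, -0.5]
grip_width: 56.5
grip_force: 0.0
```

```bash
python3 - <<'E'
from h import *
s=env.observe();print(s["time_s"],s["ee_pos"])
im=env.get_image("wrist");np.save("wred.npy",np.r_[s["ee_pos"],s["orientation"]])
cv2.imwrite("pics/wred2.png",cv2.resize(im,(800,600),interpolation=cv2.INTER_CUBIC))
E
```

```text
3.2 [ 477.26563526 -251.51295726  205.43321077]
```

View pics/wred2.png

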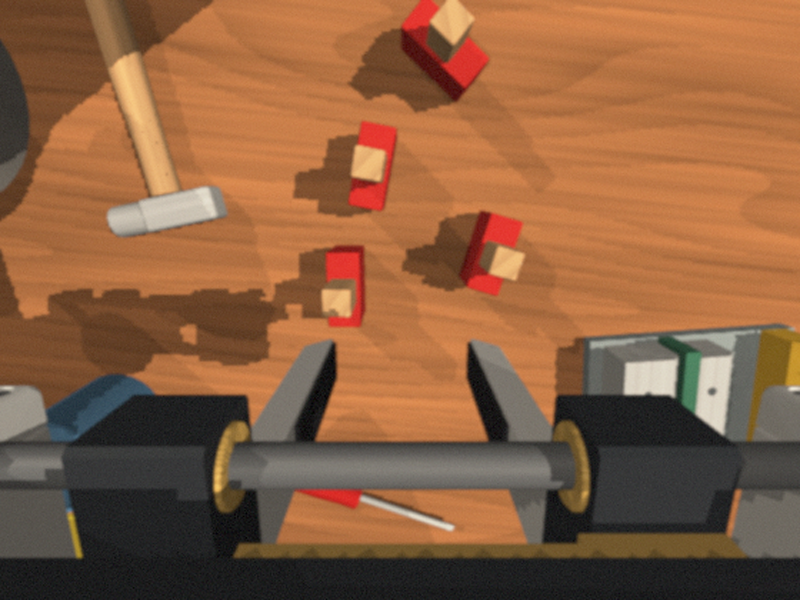

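The red target peg top is at (338,300) in the wrist view. The bars measure about 47 mm (spare) and 32 mm (in place), so the gap is 47 mm.

```bash
python3 - <<'E'
from h import *
v=np.load("wred.npy");k=cam("wrist",dict(ee_pos=v[:3],orientation=v[3:]))
P=lambda x,y,z,k=k:px2w(k,(x+.5)*.7-.5,(y+.5)*.7-.5,z)
print("red peg",P(338,302.5,90).round(1),"long",ang(P(329,327,50)-P(327,249,50)),ang(P(362,326,50)-P(363,248,50)))
v=np.load("wblue.npy");k2=cam("wrist",dict(ee_pos=v[:3],orientation=v[3:]))
print("blue peg",P(401,405,90,k2).round(1),"long",ang(P(387,418,50,k2)-P(366,357,50,k2)),"short",ang(P(411,326,50,k2)-P(366,357,50,k2)))
p=P(338,302.5,90);plan(p[0],p[1],120,95)
E
```

```text
red peg [ 485.2 -295.2   90. ] long 5.0 3.9
blue peg [469.2 297.2  90. ] long 24.6 short 133.6
shift [-0.011, -0.148, 0.285] turn [0.001, 0.0, 0.008] mm 96.0 deg 0.9
```

send_rows --moves '[[[-0.01,-0.15,0.15],[0,0,0.005]],[[-0.01,-0.15,0.25],[0,0,0.005]],[[-0.01,-0.15,0.28],[0,0,0.005]],[[-0.01,-0.15,0.35],[0,0,0.005]],[[-0.01,-0.15,0.42],[0,0,0.005]],[[-0.01,-0.15,0.47],[0,0,0.005]],[[-0.01,-0.15,0.5],[0,0,0.005]],[[-0.01,-0.15,0.5],[0,0,0.005]]]'

```text
time_s: 4.25
ee_pos: [483.8, -298.4, 55.4]
orientation: [0.141, -3.138, -0.001]
ft_force: [-0.6, 0.9, -0.6]
grip_width: 56.5
grip_force: 0.0
```

send_rows --moves '[[[0,0,0],[0,0,0]],[[0,0,0],[0,0,0]],[[0,0,0],[0,0,0]],[[0,0,0],[0,0,0]],[[0,0,0],[0,0,0]],[[0,0,0],[0,0,0]],[[0,0,0],[0,0,0]],[[0,0,0],[0,0,0]]]' --hand 0

```text
time_s: 5.25
ee_pos: [483.7, -298.8, 55.6]
orientation: [0.14, -3.138, -0.0]
ft_force: [-0.3, 0.1, 3.2]
grip_width: 19.8
grip_force: 25.0
```

send_rows --moves '[[[0,0,-0.1],[0,0,0]],[[0,0,-0.25],[0,0,0]],[[0,0,-0.4],[0,0,0]],[[0,0,-0.4],[0,0,0]],[[0,0,-0.4],[0,0,0]],[[0,0,-0.4],[0,0,0]],[[0,0,-0.4],[0,0,0]],[[0,0,-0.4],[0,0,0]]]'

```text
time_s: 6.25
ee_pos: [483.4, -298.6, 174.7]
orientation: [0.14, -3.137, -0.001]
ft_force: [0.5, -0.1, -2.6]
grip_width: 19.9
grip_force: 25.0
```

```bash
python3 - <<'E'
from h import *
s=env.observe();print(s["time_s"],s["ee_pos"],R.from_rotvec(s["orientation"]).as_matrix().round(3).tolist(),s["grip_width"],s["grip_force"])
im=env.get_image("wrist");np.save("wh.npy",np.r_[s["ee_pos"],s["orientation"]])
cv2.imwrite("pics/wh2.png",cv2.resize(im,(800,600),interpolation=cv2.INTER_CUBIC))
plan(571,58,175,100.2)
E
```

```text
6.25 [ 483.35869718 -298.64374171  174.70062922] [[-0.996, -0.089, -0.001], [-0.089, 0.996, 0.001], [0.001, 0.001, -1.0]] 19.88110107517559 24.99947190284729
shift [-0.397, 1.158, 0.0] turn [0.0, -0.0, -0.044] mm 367.0 deg 5.1
```

View pics/wh2.png

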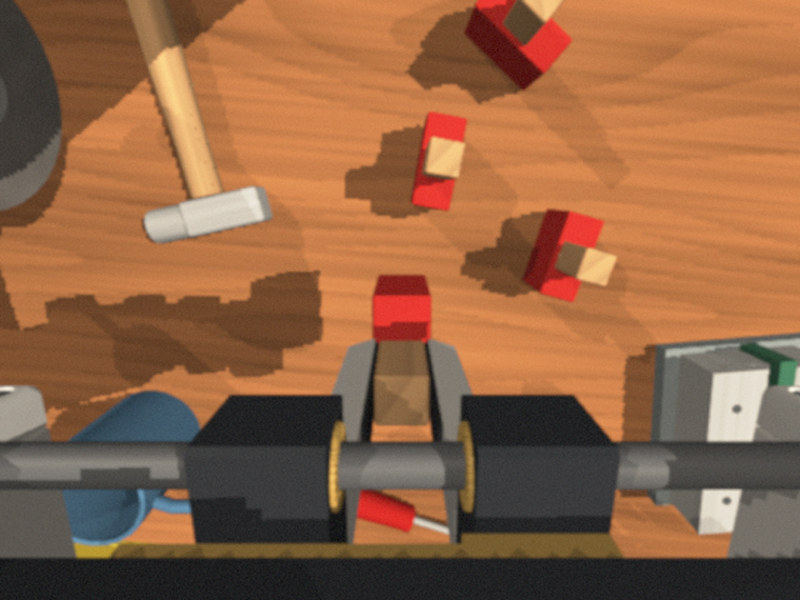

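send_rows --moves '[[[-0.35,1,0],[0,0,-0.045]],[[-0.35,1,0],[0,0,-0.045]],[[-0.35,1,0],[0,0,-0.045]],[[-0.35,1,0],[0,0,-0.045]],[[-0.35,1,0],[0,0,-0.045]],[[-0.35,1,0],[0,0,-0.045]],[[-0.35,1,0],[0,0,-0.045]],[[-0.35,1,0],[0,0,-0.045]]]'

```text
time_s: 7.3
ee_pos: [561.2, 7.1, 175.4]
orientation: [0.277, -3.129, 0.002]
ft_force: [-0.4, -0.1, -2.7]
grip_width: 19.8
grip_force: 25.0
```

```bash
python3 - <<'E'
from h import *
print(env.observe()["ee_pos"]);plan(571,59,120,100.2)
E
```

```text
[561.22618003   7.09836359 175.36725337]
shift [-0.063, 0.165, 0.184] turn [-0.001, -0.0, -0.001] mm 77.0 deg 0.1
```

send_rows --moves '[[[-0.06,0.165,0],[0,0,0]],[[-0.06,0.165,0],[0,0,0]],[[-0.06,0.165,0.05],[0,0,0]],[[-0.06,0.165,0.12],[0,0,0]],[[-0.06,0.165,0.18],[0,0,0]],[[-0.06,0.165,0.18],[0,0,0]],[[-0.06,0.165,0.18],[0,0,0]],[[-0.06,0.165,0.18],[0,0,0]]]'

```text
time_s: 8.3
ee_pos: [571.0, 60.8, 122.1]
orientation: [-0.28, 3.128, -0.0]
ft_force: [-0.5, -0.1, -1.5]
grip_width: 19.7
grip_force: 25.0
```

```bash
python3 - <<'E'
from h import *
s=env.observe();print(s["time_s"],s["ee_pos"],s["ft_force"])
a=env.get_image("wrist")[120:330,180:380];b=env.get_image("side")[170:310,150:290]
cv2.imwrite("pics/ins.png",np.hstack([cv2.resize(a,(400,420),interpolation=cv2.INTER_CUBIC),cv2.resize(b,(400,400),interpolation=cv2.INTER_CUBIC)[:420] if 0 else cv2.resize(b,(400,420),interpolation=cv2.INTER_CUBIC)]))
E
```

```text
8.3 [570.98743443  60.7968435  122.11990765] [-0.46379316 -0.11206114 -1.48574592]
```

View pics/ins.png

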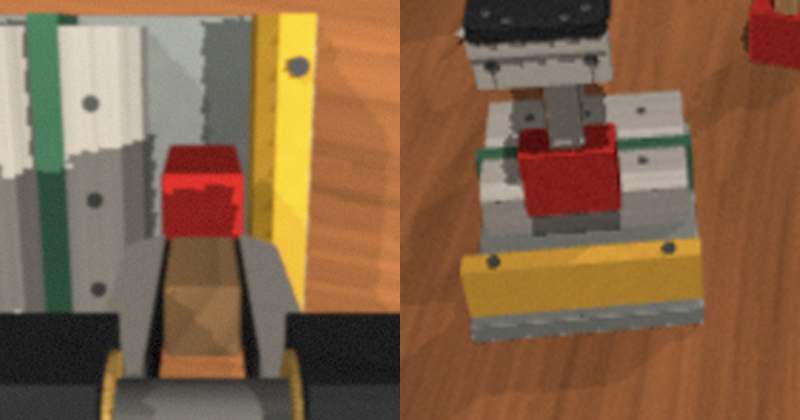

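send_rows --moves '[[[0,-0.005,0.02],[0,0,0]],[[0,-0.005,0.045],[0,0,0]],[[0,-0.005,0.07],[0,0,0]],[[0,-0.005,0.095],[0,0,0]],[[0,-0.005,0.12],[0,0,0]],[[0,-0.005,0.145],[0,0,0]],[[0,-0.005,0.165],[0,0,0]],[[0,-0.005,0.165],[0,0,0]]]'

```text
time_s: 9.4
ee_pos: [570.3, 59.7, 71.4]
orientation: [0.281, -3.128, 0.0]
ft_force: [-1.3, 0.4, -3.2]
grip_width: 20.0
grip_force: 25.0
```

send_rows --moves '[[[0,0,0.004],[0,0,0]],[[0,0,0.006],[0,0,0]],[[0,0,0.008],[0,0,0]],[[0,0,0.008],[0,0,0]],[[0,0,0.008],[0,0,0]],[[0,0,0.008],[0,0,0]],[[0,0,0.008],[0,0,0]],[[0,0,0.008],[0,0,0]]]'

```text
time_s: 10.4
ee_pos: [570.9, 59.8, 70.6]
orientation: [-0.281, 3.128, 0.0]
ft_force: [-1.8, -0.4, 4.8]
grip_width: 20.0
grip_force: 25.0
```

Red stands on the plate in the gap. A quick slack probe comes next: raise it 2 mm and move it sideways 7 mm.

send_rows --moves '[[[0,0,-0.007],[0,0,0]],[[0,0.008,-0.007],[0,0,0]],[[0,0.014,-0.007],[0,0,0]],[[0,0.02,-0.007],[0,0,0]],[[0,0.024,-0.007],[0,0,0]],[[0,0.024,-0.007],[0,0,0]],[[0,0.024,-0.007],[0,0,0]],[[0,0.024,-0.007],[0,0,0]]]'

```text
time_s: 11.4
ee_pos: [569.4, 66.7, 71.6]
orientation: [0.281, -3.129, 0.0]
ft_force: [0.2, 0.2, -2.4]
grip_width: 19.6
grip_force: 25.0
```

send_rows --moves '[[[0,-0.02,-0.1],[0,0,0]],[[0,-0.02,-0.2],[0,0,0]],[[0,-0.02,-0.3],[0,0,0]],[[-0.05,0.1,-0.33],[0,0,0]],[[-0.08,0.28,-0.33],[0,0,0]],[[-0.12,0.45,-0.33],[0,0,0]],[[-0.12,0.45,-0.33],[0,0,0]],[[-0.12,0.45,-0.33],[0,0,0]]]'

```text
time_s: 12.4
ee_pos: [580.6, 205.2, 170.4]
orientation: [0.281, -3.128, 0.002]
ft_force: [0.8, -0.5, -2.2]
grip_width: 20.1
grip_force: 25.0
```

send_rows --moves '[[[0,0,0.1],[0,0,0]],[[0,0,0.2],[0,0,0]],[[0,0,0.28],[0,0,0]],[[0,0,0.33],[0,0,0]],[[0,0,0.35],[0,0,0]],[[0,0,0.365],[0,0,0]],[[0,0,0.375],[0,0,0]],[[0,0,0.375],[0,0,0]]]'

```text
time_s: 13.4
ee_pos: [581.0, 206.2, 58.5]
orientation: [-0.281, 3.129, 0.0]
ft_force: [0.1, -0.8, -2.2]
grip_width: 20.2
grip_force: 25.0
```

send_rows --moves '[[[0,0,0.004],[0,0,0]],[[0,0,0.008],[0,0,0]],[[0,0,0.01],[0,0,0]],[[0,0,0.011],[0,0,0]],[[0,0,0.011],[0,0,0]],[[0,0,0.011],[0,0,0]],[[0,0,0.011],[0,0,0]],[[0,0,0.011],[0,0,0]]]'

```text
time_s: 14.4
ee_pos: [580.9, 206.2, 55.6]
orientation: [-0.281, 3.129, 0.0]
ft_force: [-1.7, -1.0, 5.6]
grip_width: 19.9
grip_force: 25.0
```

send_rows --moves '[[[0,0,0],[0,0,0]],[[0,0,0],[0,0,0]],[[0,0,0],[0,0,0]],[[0,0,0],[0,0,0]],[[0,0,0],[0,0,0]],[[0,0,-0.03],[0,0,0]],[[0,0,-0.15],[0,0,0]],[[0,0,-0.3],[0,0,0]]]' --hand 0.5

```text
time_s: 15.4
ee_pos: [580.2, 205.9, 145.6]
orientation: [0.281, -3.127, 0.001]
ft_force: [0.9, -0.4, 0.1]
grip_width: 46.9
grip_force: 0.0
```

```bash
python3 - <<'E'
from h import *
s=env.observe();print(s["time_s"],s["ee_pos"])
plan(468.8,296.8,150,118.5)
E
```

```text
15.4 [580.20245909 205.89764552 145.63309315]
shift [0.311, 0.364, -0.014] turn [-0.0, -0.001, -0.159] mm 144.0 deg 18.2
```

send_rows --moves '[[[0.05,0.05,-0.1],[0,0,-0.04]],[[0.15,0.15,-0.2],[0,0,-0.1]],[[0.31,0.36,-0.2],[0,0,-0.17]],[[0.31,0.36,-0.2],[0,0,-0.17]],[[0.31,0.36,-0.2],[0,0,-0.17]],[[0.31,0.36,-0.2],[0,0,-0.17]],[[0.31,0.36,-0.2],[0,0,-0.17]],[[0.31,0.36,-0.2],[0,0,-0.17]]]'

```text
time_s: 16.4
ee_pos: [470.8, 294.9, 204.6]
orientation: [0.803, -3.037, 0.001]
ft_force: [-0.2, -0.6, 0.1]
grip_width: 47.0
grip_force: 0.0
```

```bash
python3 - <<'E'
from h import *
s=env.observe();print(s["time_s"],s["ee_pos"])
im=env.get_image("wrist");np.save("wb3.npy",np.r_[s["ee_pos"],s["orientation"]])
cv2.imwrite("pics/wb3.png",cv2.resize(im[60:320,100:447],(800,600),interpolation=cv2.INTER_CUBIC))
E
```

```text
16.4 [470.80213232 294.86292696 204.61750392]
```

View pics/wb3.png

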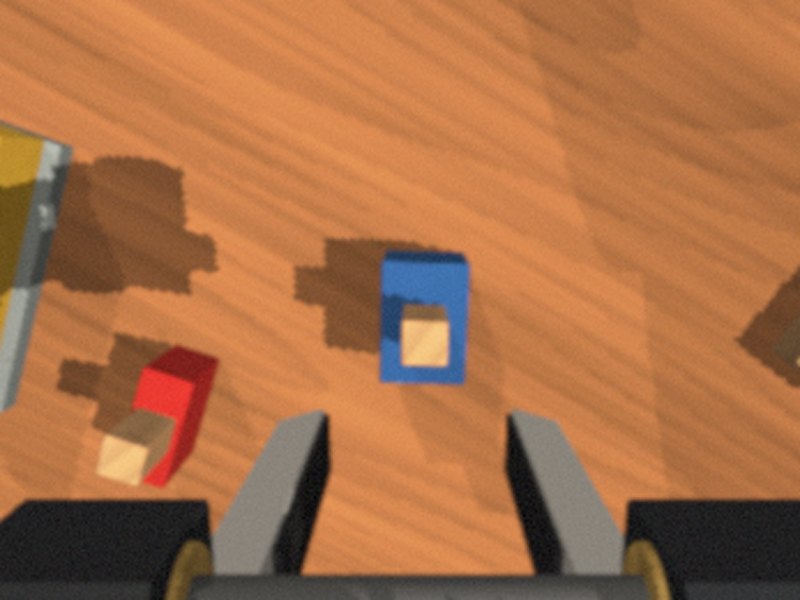

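Blue lies squared to the gripper, with its peg top at crop (425,342). Red stands upright on the bench at lower left, clear of the jig.

```bash
python3 - <<'E'
from h import *
v=np.load("wb3.npy");k=cam("wrist",dict(ee_pos=v[:3],orientation=v[3:]))
P=lambda x,y,z:px2w(k,(x+.5)/2.306-.5+100,(y+.5)/2.308-.5+60,z)
p=P(425,341,90);a=ang(P(380,382,50)-P(383,262,50));b=ang(P(466,382,50)-P(468,265,50));print(p,a,b)
plan(p[0],p[1],55.5,(a+b)/2+90)
E
```

```text
[468.36269642 296.30919091  90.        ] 27.5 29.7
shift [0.004, 0.008, 0.497] turn [-0.0, -0.0, 0.009] mm 149.0 deg 1.1
```

send_rows --moves '[[[0.004,0.008,0.15],[0,0,0.009]],[[0.004,0.008,0.25],[0,0,0.009]],[[0.004,0.008,0.32],[0,0,0.009]],[[0.004,0.008,0.38],[0,0,0.009]],[[0.004,0.008,0.43],[0,0,0.009]],[[0.004,0.008,0.47],[0,0,0.009]],[[0.004,0.008,0.495],[0,0,0.009]],[[0.004,0.008,0.495],[0,0,0.009]]]'

```text
time_s: 17.45
ee_pos: [467.6, 297.2, 56.0]
orientation: [0.779, -3.043, 0.0]
ft_force: [0.6, 0.2, 0.2]
grip_width: 47.0
grip_force: 0.0
```

send_rows --moves '[[[0,0,0],[0,0,0]],[[0,0,0],[0,0,0]],[[0,0,0],[0,0,0]],[[0,0,0],[0,0,0]],[[0,0,0],[0,0,0]],[[0,0,0],[0,0,0]],[[0,0,0],[0,0,0]],[[0,0,0],[0,0,0]]]' --hand 0

```text
time_s: 18.45
ee_pos: [468.0, 297.3, 56.6]
orientation: [-0.779, 3.043, 0.0]
ft_force: [-0.2, -1.8, 5.6]
grip_width: 20.2
grip_force: 25.0
```

send_rows --moves '[[[0,0,-0.1],[0,0,0]],[[0,0,-0.25],[0,0,0]],[[0,0,-0.4],[0,0,0]],[[0,0,-0.46],[0,0,0.05]],[[0,0,-0.46],[0,0,0.1]],[[0,0,-0.46],[0,0,0.16]],[[0,0,-0.46],[0,0,0.16]],[[0,0,-0.46],[0,0,0.16]]]'

```text
time_s: 19.45
ee_pos: [467.3, 297.3, 193.8]
orientation: [0.288, -3.127, 0.001]
ft_force: [-0.1, -0.3, -3.1]
grip_width: 19.8
grip_force: 25.0
```

```bash
python3 - <<'E'
from h import *
s=env.observe();print(s["time_s"],s["ee_pos"])
plan(571,59,190,100.2)
E
```

```text
19.45 [467.32815256 297.25587997 193.7631653 ]
shift [-0.195, -0.844, 0.013] turn [-0.0, -0.001, 0.003] mm 260.0 deg 0.3
```

send_rows --moves '[[[-0.195,-0.845,0.01],[0,0,0.003]],[[-0.195,-0.845,0.01],[0,0,0.003]],[[-0.195,-0.845,0.01],[0,0,0.003]],[[-0.195,-0.845,0.01],[0,0,0.003]],[[-0.195,-0.845,0.01],[0,0,0.003]],[[-0.195,-0.845,0.01],[0,0,0.003]],[[-0.195,-0.845,0.01],[0,0,0.003]],[[-0.195,-0.845,0.01],[0,0,0.003]]]'

```text
time_s: 20.45
ee_pos: [570.5, 60.7, 191.3]
orientation: [0.28, -3.129, -0.001]
ft_force: [-0.2, -1.1, -2.7]
grip_width: 19.5
grip_force: 25.0
```

```bash
python3 - <<'E'
from h import *
s=env.observe();print(s["time_s"],s["ee_pos"])
plan(571,59,116,100.2)
E
```

```text
20.45 [570.48302007  60.66461418 191.32528951]
shift [-0.001, -0.006, 0.251] turn [0.0, -0.0, 0.0] mm 75.0 deg 0.1
```

send_rows --moves '[[[0,-0.006,0.08],[0,0,0]],[[0,-0.006,0.15],[0,0,0]],[[0,-0.006,0.2],[0,0,0]],[[0,-0.006,0.235],[0,0,0]],[[0,-0.006,0.25],[0,0,0]],[[0,-0.006,0.25],[0,0,0]],[[0,-0.006,0.25],[0,0,0]],[[0,-0.006,0.25],[0,0,0]]]'

```text
time_s: 21.45
ee_pos: [571.7, 56.7, 116.8]
orientation: [-0.275, 3.129, 0.0]
ft_force: [0.2, 0.3, -3.0]
grip_width: 19.7
grip_force: 25.0
```

```bash
python3 - <<'E'
from h import *
s=env.observe();print(s["time_s"],s["ee_pos"],s["ft_force"])
im=env.get_image("wrist");np.save("wi.npy",np.r_[s["ee_pos"],s["orientation"]])
cv2.imwrite("pics/wi.png",cv2.resize(im[125:275,180:380],(800,600),interpolation=cv2.INTER_CUBIC))
E
```

```text
21.45 [571.68902683  56.72363583 116.84246733] [ 0.20242031  0.25987363 -3.04840057]
```

View pics/wi.png

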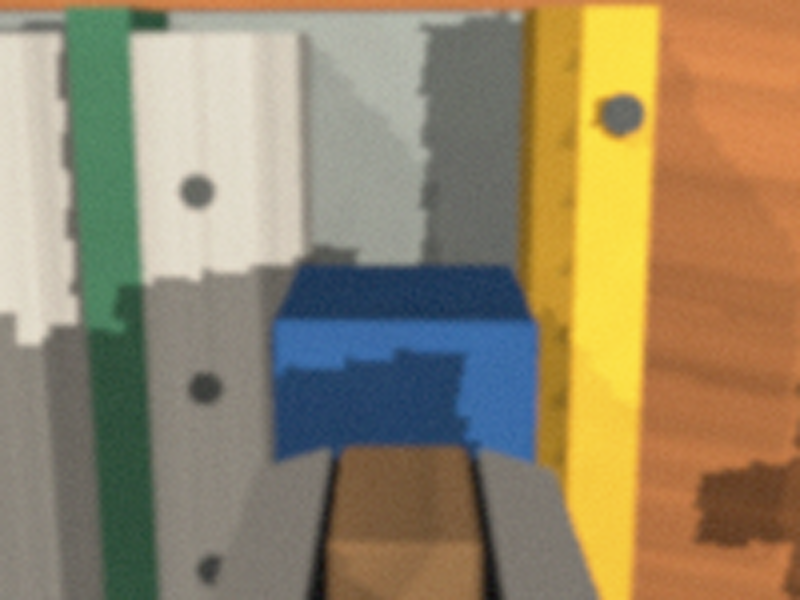

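```bash
python3 - <<'E'
from h import *
v=np.load("wi.npy");k=cam("wrist",dict(ee_pos=v[:3],orientation=v[3:]))
M=R.from_rotvec(v[3:]).inv()
P=lambda x,y,z:M.apply(px2w(k,(x+.5)/4-.5+180,(y+.5)/4-.5+125,z)-v[:3]).round(1)
for z in(60,61.5):print("block bottom",P(295,267,z),P(513,267,z))
print("block top",P(275,320,111),P(537,320,111))
print("bar face z47",P(302,40,47),P(307,250,47));print("bar bevel top",P(252,40,55),P(262,250,55))
print("fence face z15",P(524,40,15),P(518,250,15));print("fence bevel top",P(583,20,55),P(577,267,55))
E
```

```text
block bottom [ 27.8 -22.   56.8] [27.8 20.2 56.8]
block bottom [ 28.1 -21.9  55.3] [28.1 20.1 55.3]
block top [ 29.  -20.7   5.8] [29.1 19.5  5.8]
bar face z47 [ 70.5 -20.9  69.8] [ 28.9 -20.7  69.8]
bar bevel top [ 70.5 -29.7  61.8] [ 30.3 -28.9  61.8]
fence face z15 [ 70.4  25.6 101.8] [ 23.5  25.3 101.8]
fence bevel top [74.2 32.8 61.8] [26.9 33.4 61.8]
```

send_rows --moves '[[[0,0.01,0],[0,0,0]],[[0,0.01,0.01],[0,0,0]],[[0,0.01,0.02],[0,0,0]],[[0,0.01,0.03],[0,0,0]],[[0,0.01,0.04],[0,0,0]],[[0,0.01,0.05],[0,0,0]],[[0,0.01,0.06],[0,0,0]],[[0,0.01,0.06],[0,0,0]]]'

```text
time_s: 22.5
ee_pos: [570.6, 59.7, 98.1]
orientation: [0.275, -3.129, -0.0]
ft_force: [0.2, 0.2, -2.7]
grip_width: 20.5
grip_force: 25.0
```

send_rows --moves '[[[0,0,0.015],[0,0,0]],[[0,0,0.03],[0,0,0]],[[0,0,0.045],[0,0,0]],[[0,0,0.058],[0,0,0]],[[0,0,0.07],[0,0,0]],[[0,0,0.08],[0,0,0]],[[0,0,0.087],[0,0,0]],[[0,0,0.087],[0,0,0]]]'

```text
time_s: 23.5
ee_pos: [570.7, 59.7, 72.1]
orientation: [0.275, -3.129, -0.0]
ft_force: [-0.5, 0.2, -3.0]
grip_width: 19.5
grip_force: 25.0
```

send_rows --moves '[[[0,0,0.003],[0,0,0]],[[0,0,0.006],[0,0,0]],[[0,0,0.008],[0,0,0]],[[0,0,0.008],[0,0,0]],[[0,0,0.008],[0,0,0]],[[0,0,0.008],[0,0,0]],[[0,0,0.008],[0,0,0]],[[0,0,0.008],[0,0,0]]]'

```text
time_s: 24.5
ee_pos: [571.0, 59.7, 71.7]
orientation: [-0.274, 3.129, 0.0]
ft_force: [-3.3, 0.6, 10.4]
grip_width: 20.0
grip_force: 25.0
```

Contact with the plate (about 13 N). I'll release and withdraw. The opening is small so the fingers keep clear of everything nearby.

send_rows --moves '[[[0,0,-0.004],[0,0,0]],[[0,0,-0.004],[0,0,0]],[[0,0,-0.004],[0,0,0]],[[0,0,-0.004],[0,0,0]],[[0,0,-0.004],[0,0,0]],[[0,0,-0.03],[0,0,0]],[[0,0,-0.1],[0,0,0]],[[0,0,-0.2],[0,0,0]]]' --hand 0.45

```text
time_s: 25.5
ee_pos: [570.3, 59.6, 130.3]
orientation: [0.275, -3.128, 0.0]
ft_force: [0.5, -0.2, 0.3]
grip_width: 42.1
grip_force: 0.0
```

send_rows --moves '[[[0.1,0,-0.2],[0,0,0]],[[0.3,0,-0.4],[0,0,0]],[[0.3,0,-0.4],[0,0,0]],[[0.3,0,-0.4],[0,0,0]],[[0.3,0,-0.4],[0,0,0]],[[0.3,0,-0.4],[0,0,0]],[[0.3,0,-0.4],[0,0,0]],[[0.3,0,-0.4],[0,0,0]]]'

```text
time_s: 26.5
ee_pos: [482.2, 44.0, 249.2]
orientation: [0.275, -3.128, 0.0]
ft_force: [-0.4, -0.0, 0.4]
grip_width: 42.1
grip_force: 0.0
```

```bash
python3 - <<'E'
from h import *
s=env.observe();print(s["time_s"],s["ee_pos"],s["ft_force"])
a=env.get_image("side")[150:420,130:350]
b=env.get_image("top")[110:250,130:340]
cv2.imwrite("pics/fin.png",np.hstack([cv2.resize(a,(400,491),interpolation=cv2.INTER_CUBIC),cv2.resize(b,(400,491),interpolation=cv2.INTER_CUBIC)]))
E
```

```text
26.5 [482.20056771  44.01318848 249.22247457] [-0.37996074 -0.04933613  0.38086673]
```

I've used all ten picture views, so the final check is numeric: expected projections of both blocks against the colours in the side image.

```bash
python3 - <<'E'
from h import *
im=env.get_image("side").astype(int);k=cam("side")
for n,p,z0 in(("blue",(571,59.5),15),("red",(581,206),0)):
    print(n,[(h,im[tuple(w2px(k,[*p,z0+h]).round().astype(int)[::-1])].tolist()) for h in (88,80,70,60)])
b,g,r=im[...,0],im[...,1],im[...,2]
for n,m,p,z0,hw in(("blue",(b>r+40)&(b>g+30),(571,59.5),15,21),("red",(r>g+80)&(r>b+70)&(g<70),(581,206),0,13)):
    t=np.radians(10.2);X=np.array([np.cos(t),np.sin(t)]);Y=np.array([-X[1],X[0]])
    pr=np.array([w2px(k,[*(np.array(p)+a*30*X+c*hw*Y),z0+50]) for a in(-1,1) for c in(-1,1)])
    print(n,"predicted top face box",pr.min(0).round(),pr.max(0).round())
    _,_,st,_=cv2.connectedComponentsWithStats(m.astype(np.uint8))
    print([q.tolist() for q in st[1:] if q[4]>80])
E
```

```text
blue [(88, [84, 126, 174]), (80, [83, 124, 171]), (70, [62, 96, 133]), (60, [65, 97, 132])]
red [(88, [85, 129, 176]), (80, [88, 131, 179]), (70, [67, 102, 137]), (60, [65, 99, 136])]
blue predicted top face box [196. 227.] [229. 245.]
[[511, 61, 24, 37, 214], [196, 229, 32, 23, 482]]
red predicted top face box [170. 298.] [209. 315.]
[[188, 140, 23, 24, 211], [297, 148, 24, 23, 437], [334, 158, 20, 27, 258], [272, 168, 27, 26, 505], [49, 251, 42, 37, 690], [169, 299, 41, 34, 974]]
```

Both blocks are where predicted, upright, and both pegs show wood colour at the expected pixels. Handing in.

```bash
python3 -c "
from bench import env
print(env.close_job())"
```

```text
the job is handed in; nothing more can be done
None
```

Job handed in at about 27 s: red was tried first and was clearly slack, so it now stands upright on the bench, and blue stands fully down in the 47 mm gap; the hand-in returned no verdict.

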